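# Load the dry-block warmer in the order of the stock bottles

### The arm

A 7-joint arm with a two-finger parallel gripper is mounted at the origin on a cart in front of the work surface, level with it; the furniture and walls round the work are solid. World frame = base frame: x ahead of the robot, y to its left, z up, the work surface at z = 0. Lengths are in m, angles in rad, forces in N, time in s.
With the tool pointing down it reaches from about 0.425 to 0.925 m from the base axis. Payload 6.8 kg.
Tool frame: the origin (TCP) lies at the very end of the fingers, on their centre line; the grasp point (between the pads) lies 19 mm behind it; z points along the fingers, x is the direction in which the jaws open and shut, and the axes are right-handed (so a half turn about z gives the same grasp; the last joint's range is limited). The gripper opens to 85 mm and grips with 20 to 120 N. Pads are 22 mm wide; open, the fingers measure 114 mm over their backs; the gripper's body (76 mm by 85 mm) begins 54 mm behind the grasp point. The pads swing forward as they close: fully open they stand 13 mm farther back than shut.
Start: joints at [-1.387, 0.477, 0.022, 1.555, -0.011, 1.109, -0.083], TCP at [0.194, 0.646, 0.231] pointing down, gripper open.
Joint ranges: [-2.96, 2.96], [-0.34, 2.1], [-1.41, 1.46], [0.24, 2.44], [-1.37, 4.51], [0.17, 1.92], [-2.96, 2.96]. Speed limits (rad/s): [2.39, 2.39, 3.14, 3.14, 3.14, 3.14, 3.14].

### API

Orientations are given as a unit quaternion [w, x, y, z].
In Python, from station import bot gives the robot as it stands.
- The arm moves only by the shell command python3 -m creep 'ROWS' [FORCE]. ROWS is JSON, a list that holds one entry, the list of rows, each a list of 7 numbers: the shift along the tool's x, y, z in cm, then the turn, a rotation vector about the tool's x, y, z in rad, then the opening, from 0 (shut) to 1 (fully open). In form: [[[dx, dy, dz, wx, wy, wz, claw], ...]]. A call has 1 to 10 rows; each row is the pose to reach, as a shift and turn from the pose commanded when the call began, along the tool's axes at that moment; what a row does not reach only later rows make up. A row lasts 1/8 s, in which the tool goes at most 62.5 mm and 10.7 degrees, less where a joint would pass 70% of its speed; a pose out of reach is approached as far as the arm can. A call with a gripper value outside its range is refused whole. The fingers move at their own pace and stop on an object; FORCE is the grip in N (left out, the last holds). Time passes only in rows, so rows that repeat a pose let the fingers close. It gives the time, the measured TCP pose, the force and the opening at its end, in the units of the state.
- bot.get_obs(): the state, without advancing time (a new reading comes with each control period).
- bot.read_camera(name): name is "scene" or "side" or "wrist"; returns (picture, depth): 384x512x3 uint8, blue, green, red; 384x512 float32, m along the optical axis (not along the pixel's ray), 0 where there is no reading.
- bot.calibration(name): a dict with "mtx" (3x3 intrinsics, pixels), "dist_coeffs" ([k1, k2, p1, p2, k3] as OpenCV has them; the pictures are not rectified), "rvec" (rotation vector, rad) and "tvec" (3), from world to camera coordinates, as OpenCV has them. Camera axes: x right, y down, z forward; pixel columns grow to the right and rows downward; lengths in m; the calibration is good to about 2 mm. A picture is of the moment at which its call begins: read the wrist's pose just before it. calibration takes no time and is no camera call; for the wrist camera it gives the pose at the moment of the call.
- bot.hand_in(): hands the job in, once; it reports no verdict.
Trained networks look in the newest picture that a camera, given by its name, has taken for a name from the list of things; names that differ only in an ending like _2 or _b are one class to them, and where a whole thing is asked for, a point or a joint stands for the part that bears it (a point fixed in the world has none). Each returns a list of dicts, best first, with "p" (0 to 1); they miss things now and then, are a little off and sometimes report something else, mostly with a low value. They report only what shows in the picture. A call takes as long as a camera call.
- bot.find_in(camera, label): "xy" ([column, row] in pixels, amid what is visible of it).
- bot.silhouettes(camera, label): "mask" (384x512 bool, what is visible of it) and "xy" ([column, row] in pixels, amid what is visible of it).
The state is a dict: "t": time; "q": joint angles; "joint_vel": joint speeds; "joint_torque": joint torques, N m; "eef_pos": TCP position; "tool_rot": TCP orientation; "contact_force": force on the tool from outside, world axes, zero at the start; "torque": the same for the moment, N m; "gripper_width": opening from 0.0 (shut) to 1.0 (fully open).
Only numpy, scipy, OpenCV 4.12 (cv2) and the standard library are available. Lean on these libraries where they do the work, as an engineer would, in place of code of your own. Each camera call takes 0.05 s, during which the arm holds its last target.

### The job

The four aliquot tubes in the pale blue rack have come out of the fridge in no particular order. Move them into the wells of the dry-block warmer, each pushed fully home in the well directly in front of the stock bottle whose cap has the same colour as its own, so that the row of tubes runs in the same order as the row of bottles. Leave the four bottles standing where they are.

Things in the scene. Friction and masses are not known exactly. Their poses are not given: they have to be found in the camera images.
- tube_red_mid (a point): Loose rigid tube, red screw cap, white body, about 50 g, 114 mm tall. Body 28.5 mm across; cap 34 mm across, top 14 mm; lowest 14 mm taper to a flat 16 mm foot. Point: on its axis half-way up, 57 mm above the foot and 50 mm below the middle of the cap; z up the tube. Starts upright in any of the pale blue rack's four places. Best taken by the cap, from above.
- tube_blue_mid (a point): Loose rigid tube, blue screw cap, white body, about 50 g, 114 mm tall. Body 28.5 mm across; cap 34 mm across, top 14 mm; lowest 14 mm taper to a flat 16 mm foot. Point: on its axis half-way up, 57 mm above the foot and 50 mm below the middle of the cap; z up the tube. Starts upright in any of the pale blue rack's four places. Best taken by the cap, from above.
- tube_black_mid (a point): Loose rigid tube, black screw cap, white body, about 50 g, 114 mm tall. Body 28.5 mm across; cap 34 mm across, top 14 mm; lowest 14 mm taper to a flat 16 mm foot. Point: on its axis half-way up, 57 mm above the foot and 50 mm below the middle of the cap; z up the tube. Starts upright in any of the pale blue rack's four places. Best taken by the cap, from above.
- tube_green_mid (a point): Loose rigid tube, green screw cap, white body, about 50 g, 114 mm tall. Body 28.5 mm across; cap 34 mm across, top 14 mm; lowest 14 mm taper to a flat 16 mm foot. Point: on its axis half-way up, 57 mm above the foot and 50 mm below the middle of the cap; z up the tube. Starts upright in any of the pale blue rack's four places. Best taken by the cap, from above.
- stock_red: Loose stock bottle, white bottle with a red cap, 62 mm across, 146 mm tall, one of the row of four just behind the warmer, in any place of the row; not to be moved. (Similar bottles far back at the left of the bench are not meant.) Origin: centre of its underside; z up; x and y parallel to the warmer's.
- stock_blue: Loose stock bottle, white bottle with a blue cap, 68 mm across, 139 mm tall, one of the row of four just behind the warmer, in any place of the row; not to be moved. (Similar bottles far back at the left of the bench are not meant.) Origin: centre of its underside; z up; x and y parallel to the warmer's.
- stock_black: Loose stock bottle, brown (amber) bottle with a black cap, 55 mm across, 119 mm tall, one of the row of four just behind the warmer, in any place of the row; not to be moved. (Similar bottles far back at the left of the bench are not meant.) Origin: centre of its underside; z up; x and y parallel to the warmer's.
- stock_green: Loose stock bottle, small pale bottle with a green cap, 45 mm across, 92 mm tall, one of the row of four just behind the warmer, in any place of the row; not to be moved. (Similar bottles far back at the left of the bench are not meant.) Origin: centre of its underside; z up; x and y parallel to the warmer's.
- warmer: Fixed white dry-block warmer, 322 mm long, grey control strip in front, aluminium block (top at z = 76 mm). Origin: on the bench under mid-row; z up, y along the row, x towards the bottles. Round wells at x = 0, y = -108, -36, 36, 108 mm: 33 mm bore, chamfered, flat floor at z = 24 mm; seated tube's mid point at 81 mm. A bottle stands 95 mm behind each well, in line to a few mm.
- fridge_rack: Fixed pale blue tube rack, 60 x 256 x 62 mm, one row of four places. Origin: on the bench under mid-row; z up, y along the row. Places at x = 0, y = -90, -30, 30, 90 mm: 33 mm holes in the top deck (top at z = 62 mm); the tubes' feet stand at z = 6 mm.

How it is judged:
By the outcome, as a careful person would: the job done as asked, in the order asked, and still so for the second after the job is handed in, with the robot touching nothing.
It also fails if it takes over 141 s, if anything falls off the work surface, if the arm or the gripper's body presses on something with over 40 N, if the wrist force passes 120 N, or if a joint passes its speed limit or range.

## Working session

There is one attempt and no reset: what is moved stays moved. The work goes in short steps, Python scripts to look and compute and a shell command to move; the robot and the scene stay as the last step left them, time stands still between calls to the robot, and variables do not carry over. Pictures are saved under pics/ and viewed, and the job is handed in when it is done.

```bash
mkdir -p pics; ls; python3 - <<'E'
from station import bot
import cv2
o=bot.get_obs(); print(o)
for n in ["scene","side","wrist"]:
    p,d=bot.read_camera(n); cv2.imwrite(f"pics/a_{n}.png",p)
    c=bot.calibration(n); print(n,c)
E
```

```text
pics
{'t': 0.0, 'q': array([-1.38712128,  0.47777489,  0.0223447 ,  1.55646952, -0.01150512,
        1.10927235, -0.08310758]), 'joint_vel': array([ 0.00081198,  0.00158146, -0.00125758, -0.00079918, -0.00138293,
       -0.00069118,  0.00178292]), 'joint_torque': array([-5.41253048e-04, -5.96482551e+01,  1.60776168e+00, -2.81193852e+01,
        1.24386980e-02,  9.59388010e-03, -1.26535215e-05]), 'eef_pos': array([0.19401117, 0.64589905, 0.23033507]), 'tool_rot': array([ 5.86850297e-04,  8.02385450e-01,  5.96805481e-01, -6.79652978e-04]), 'contact_force': array([-0.64178804, -0.02533589, -0.07942832]), 'torque': array([-0.01942254, -0.01602808, -0.09415824]), 'gripper_width': 0.9999276044525066}
scene {'mtx': array([[353.01659088,   0.        , 253.14749128],
       [  0.        , 353.01659088, 186.87059211],
       [  0.        ,   0.        ,   1.        ]]), 'dist_coeffs': array([-0.04416871,  0.        ,  0.        ,  0.        ,  0.        ]), 'rvec': array([ 2.01585955, -1.12251769,  0.52653833]), 'tvec': array([-0.26245637,  0.33459107,  0.7164214 ])}
side {'mtx': array([[372.39678609,   0.        , 252.19688555],
       [  0.        , 372.39678609, 192.53343027],
       [  0.        ,   0.        ,   1.        ]]), 'dist_coeffs': array([-0.07333271,  0.        ,  0.        ,  0.        ,  0.        ]), 'rvec': array([ 1.94210739,  0.0053578 , -0.03688086]), 'tvec': array([-0.48085215,  0.07796572,  1.07846636])}
wrist {'mtx': array([[282.65171995,   0.        , 250.320798  ],
       [  0.        , 282.65171995, 193.08018369],
       [  0.        ,   0.        ,   1.        ]]), 'dist_coeffs': array([-0.00232057,  0.        ,  0.        ,  0.        ,  0.        ]), 'rvec': array([-2.33655759, -1.73829048, -0.23568708]), 'tvec': array([-0.67403703, -0.03448138,  0.37946225])}
```

View pics/a_scene.png

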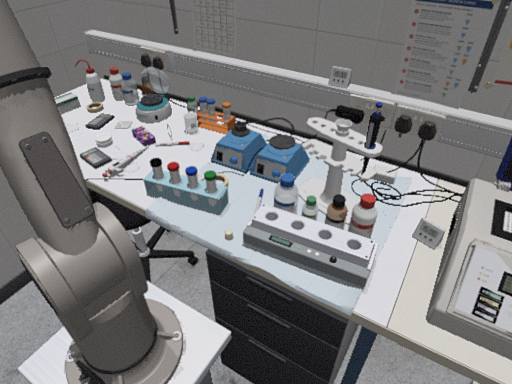

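View pics/a_side.png

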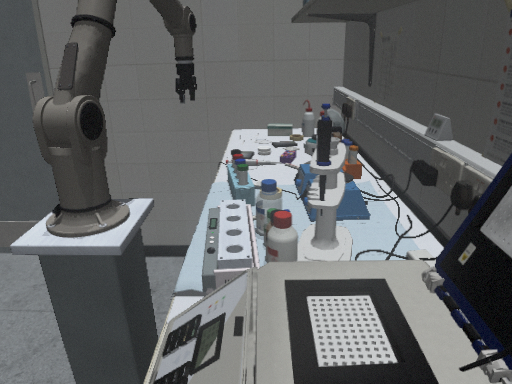

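View pics/a_wrist.png

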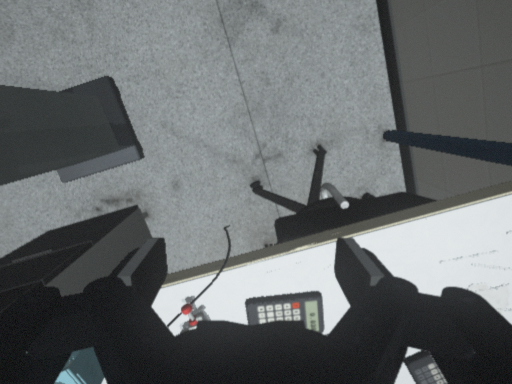

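The scene picture shows the rack at about (187,187). Its caps run black (157,163), red (174,168), blue (192,173), green (210,177) from the left. The bottles behind the warmer run blue (287,190), green (311,205), black (338,205), red (366,210). Next I'll measure these.

```bash
cat > h.py <<'E'
import numpy as np,cv2
from station import bot
def cloud(n,d):
    c=bot.calibration(n); K=c["mtx"]; 
    v,u=np.mgrid[0:384,0:512]
    pts=cv2.undistortPoints(np.stack([u.ravel(),v.ravel()],1).astype(np.float32)[:,None],K,c["dist_coeffs"])[:,0]
    z=d.ravel(); P=np.c_[pts*z[:,None],z]
    R,_=cv2.Rodrigues(c["rvec"]); t=np.asarray(c["tvec"]).ravel()
    W=(P-t)@R; W[z==0]=np.nan
    return W.reshape(384,512,3)
def pix(n,X):
    c=bot.calibration(n); return cv2.projectPoints(np.array(X,float).reshape(-1,1,3),c["rvec"],c["tvec"],c["mtx"],c["dist_coeffs"])[0][:,0]
def ray(n,uv,z):
    c=bot.calibration(n); p=cv2.undistortPoints(np.array(uv,np.float32).reshape(-1,1,2),c["mtx"],c["dist_coeffs"])[:,0]
    R,_=cv2.Rodrigues(c["rvec"]); C=-R.T@np.asarray(c["tvec"]).ravel()
    D=np.c_[p,np.ones(len(p))]@R; return C+D*((z-C[2])/D[:,2])[:,None]
E
python3 - <<'E'
from h import *
np.set_printoptions(precision=4,suppress=True)
p,d=bot.read_camera("scene"); W=cloud("scene",d)
for l in ["tube_red_mid","tube_blue_mid","tube_black_mid","tube_green_mid","stock_red","stock_blue","stock_black","stock_green","warmer","fridge_rack"]:
    for r in bot.silhouettes("scene",l)[:1]:
        w=W[r["mask"]]; w=w[~np.isnan(w[:,0])]
        zt=np.percentile(w[:,2],97); top=w[(w[:,2]>zt-.006)]
        m=(top.min(0)+top.max(0))/2
        print(l,round(r["p"],2),r["xy"],len(w),"ztop",round(zt,4),"topmid",m[:2],"n",len(top), "med",np.median(w,0))
        if l in("warmer","fridge_rack"):
            h=.076 if l=="warmer" else .062
            s=w[abs(w[:,2]-h)<.006]; 
            q=cv2.minAreaRect(s[:,:2].astype(np.float32)); print(len(s),q,cv2.boxPoints(q))
            np.save(l+"_mask.npy",r["mask"])
np.save("sc.npy",W)
big=cv2.resize(p[130:300,130:400],None,fx=2.9,fy=2.9,interpolation=cv2.INTER_CUBIC); cv2.imwrite("pics/b.png",big)
E
```

```text
tube_red_mid 0.69 [173.6, 170.8] 260 ztop 0.1221 topmid [0.4286 0.2307] n 79 med [0.4209 0.2238 0.096 ]
tube_blue_mid 0.78 [190.5, 175.3] 242 ztop 0.1218 topmid [0.4374 0.1717] n 74 med [0.4314 0.1652 0.0961]
tube_black_mid 0.79 [156.6, 165.9] 238 ztop 0.1224 topmid [0.417 0.29 ] n 72 med [0.41   0.2832 0.0965]
tube_green_mid 0.5 [211.1, 181.0] 232 ztop 0.122 topmid [0.4487 0.1116] n 70 med [0.4425 0.1051 0.0978]
stock_red 0.75 [365.5, 218.0] 963 ztop 0.1474 topmid [ 0.5484 -0.3003] n 131 med [ 0.5303 -0.303   0.101 ]
stock_blue 0.63 [283.7, 193.7] 780 ztop 0.1405 topmid [ 0.5258 -0.0909] n 111 med [ 0.5078 -0.0997  0.0991]
stock_black 0.79 [335.4, 209.7] 598 ztop 0.1206 topmid [ 0.5412 -0.23  ] n 94 med [ 0.5264 -0.2351  0.0849]
stock_green 0.82 [311.0, 207.4] 333 ztop 0.0935 topmid [ 0.5328 -0.1607] n 63 med [ 0.5223 -0.1659  0.067 ]
warmer 0.83 [311.6, 239.9] 5883 ztop 0.0781 topmid [ 0.4416 -0.2035] n 2085 med [ 0.4102 -0.2224  0.0566]
2188 ((0.4418644905090332, -0.20277978479862213), (0.0703263133764267, 0.29929491877555847), 4.800511360168457) [[ 0.3943 -0.0566]
 [ 0.4193 -0.3548]
 [ 0.4894 -0.349 ]
 [ 0.4644 -0.0507]]
fridge_rack 0.63 [188.3, 192.9] 1779 ztop 0.0645 topmid [0.4345 0.1991] n 755 med [0.4222 0.1834 0.0377]
795 ((0.4339800775051117, 0.20164376497268677), (0.06373074650764465, 0.25940757989883423), 10.30989933013916) [[0.3794 0.3236]
 [0.4258 0.0683]
 [0.4885 0.0797]
 [0.4421 0.335 ]]
```

View pics/b.png

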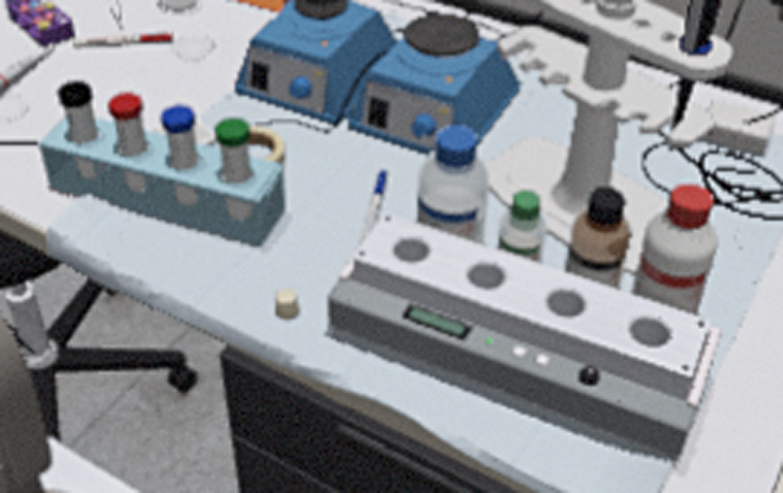

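```bash
python3 - <<'E'
from h import *
from scipy import ndimage as ni
np.set_printoptions(precision=4,suppress=True)
p,d=bot.read_camera("scene"); g=cv2.cvtColor(p,6).astype(float)
th=np.deg2rad(4.8)
# seeds from crop
out=[]
G=cv2.resize(g,None,fx=4,fy=4,interpolation=cv2.INTER_CUBIC)
for s in [(412,249),(487,275),(566,303),(651,332)]:
    u,v=130+s[0]/2.9,130+s[1]/2.9
    x0,y0=int(u*4),int(v*4)
    w=G[y0-40:y0+40,x0-56:x0+56]
    lab,n=ni.label(w<(155)); L=lab[40,56]
    cy,cx=ni.center_of_mass(lab==L)
    uv=((x0-56+cx+.5)/4-.5,(y0-40+cy+.5)/4-.5)
    out.append(uv); print(uv,(lab==L).sum(),w[40,56],np.percentile(w,90))
X=ray("scene",out,.076); print(X, np.linalg.norm(np.diff(X,axis=0),axis=1))
for Z in(.114,):
  C=[]
  for l in ["black","red","blue","green"]:
    r=bot.silhouettes("scene",f"tube_{l}_mid")[0]
    W=np.load("sc.npy"); m=r["mask"]&(W[...,2]>.1185-.002)
    w=W[m]; q=(np.nanmin(w,0)+np.nanmax(w,0))/2; C.append(q[:2])
  C=np.array(C);print(C,np.linalg.norm(np.diff(C,axis=0),axis=1))
E
```

```text
(np.float64(271.390525477707), np.float64(215.8937101910828)) 1256 111.67087626457214 220.5205929994583
(np.float64(297.2733202287348), np.float64(224.7758220157255)) 1399 108.59898543357849 221.1693630218506
(np.float64(324.7333984375), np.float64(234.19222005208334)) 1536 108.22594428062439 220.16429047584535
(np.float64(353.7442553810355), np.float64(244.13096276905176)) 1719 105.67186331748962 220.97520091533661
[[ 0.4321 -0.0959  0.076 ]
 [ 0.4381 -0.1674  0.076 ]
 [ 0.4441 -0.2392  0.076 ]
 [ 0.4501 -0.311   0.076 ]] [0.0717 0.072  0.072 ]
[[0.4158 0.29  ]
 [0.4249 0.2273]
 [0.4392 0.1717]
 [0.4498 0.1123]] [0.0634 0.0574 0.0604]
```

Well spacing comes out at 72 mm and the cap tops at about 120 mm, which both match the given sizes. From here I'll use tool yaw 0, with the jaws across the row, so that tool x = world x and tool y = −world y. First I'll move over the rack.

```bash
python3 -m creep '[[[-3.6,3.6,-0.7,0,0,0.13,1],[-7.2,7.1,-1.4,0,0,0.26,1],[-10.8,10.7,-2.1,0,0,0.4,1],[-14.4,14.2,-2.8,0,0,0.54,1],[-18,17.8,-3.5,0,0,0.68,1],[-21.5,21.4,-4.2,0,0,0.82,1],[-25.1,24.9,-4.9,0,0,0.96,1],[-28.7,28.5,-5.6,0,0,1.1,1],[-32.3,32,-6.3,0,0,1.2,1],[-35.9,35.6,-7,0,0,1.279,1]]]'; python3 -m creep '[[[0,0,0,0,0,0,0.8],[0,0,0,0,0,0,0.8]]]' 40
python3 - <<'E'
from h import *
np.set_printoptions(precision=4,suppress=True)
o=bot.get_obs(); print(o["t"],o["q"],o["eef_pos"],o["tool_rot"],o["gripper_width"])
p,d=bot.read_camera("wrist"); cv2.imwrite("pics/c.png",p)
print(pix("wrist",[[.4163,.2888,.12],[.427,.2298,.12],[.4378,.1708,.12],[.4485,.1118,.12]]))
E
```

```text
t: 2.2
eef_pos: [0.4324, 0.1988, 0.3019]
tool_rot: [-0.0, 1.0, -0.001, 0.0]
contact_force: [0.5, 1.1, 0.3]
gripper_width: 0.996
t: 2.45
eef_pos: [0.4315, 0.2008, 0.3013]
tool_rot: [-0.0, 1.0, 0.0, -0.0]
contact_force: [0.2, 0.2, 0.0]
gripper_width: 0.803
2.45 [-0.996   0.0658  0.4582  1.9497 -0.0328  1.1329 -0.5241] [0.4315 0.2008 0.3013] [-0.0003  1.      0.0003 -0.0001] 0.8025127250025403
[[237.5062  95.722 ]
 [247.4053 150.2901]
 [256.4596 199.7454]
 [264.6197 244.755 ]]
```

View pics/c.png

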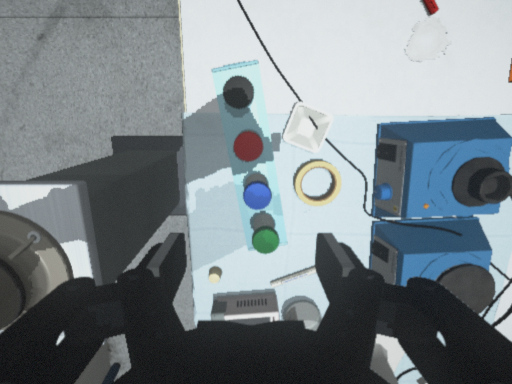

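The wrist picture shows the caps at black (238,92), red (248,146), blue (257,195) and green (265,239), about 4 px from where I predicted. I'll measure them properly.

```bash
python3 - <<'E'
from h import *
np.set_printoptions(precision=4,suppress=True)
p,d=bot.read_camera("wrist"); W=cloud("wrist",d)
for l in ["black","red","blue","green"]:
    for r in bot.silhouettes("wrist",f"tube_{l}_mid")[:1]:
        m=r["mask"]; top=m&(W[...,2]>.112)
        w=W[top]; v,u=np.nonzero(top)
        q=(w.min(0)+w.max(0))/2
        c,rad=cv2.minEnclosingCircle(np.c_[u,v].astype(np.float32))
        print(l,r["p"],r["xy"],"z",np.median(w[:,2]),"mid",q[:2],"span",np.ptp(w,0)[:2],"ray",ray("wrist",[c],.12)[0],"mean",w.mean(0)[:2],"mask",m.sum(),top.sum())
E
```

```text
black 0.75 [238.6, 90.3] z 0.1200127510917583 mid [0.4177 0.2927] span [0.0327 0.033 ] ray [0.417  0.2924 0.12  ] mean [0.4173 0.2925] mask 830 795
red 0.65 [246.4, 150.3] z 0.12007139552932766 mid [0.4281 0.2338] span [0.0335 0.0331] ray [0.4282 0.2335 0.12  ] mean [0.4281 0.2337] mask 721 691
blue 0.56 [256.1, 193.1] z 0.1200187016902774 mid [0.4384 0.1746] span [0.0338 0.034 ] ray [0.4387 0.1753 0.12  ] mean [0.4386 0.1757] mask 819 628
green 0.55 [264.2, 237.4] z 0.12000767627888334 mid [0.4497 0.1154] span [0.0342 0.0348] ray [0.4497 0.1167 0.12  ] mean [0.4495 0.1171] mask 851 587
```

The wrist view gives a cap height of exactly 120 mm and 34 mm spans, so I trust it over the scene camera, which reads about 2 mm high. I'll view the wells the same way before grasping.

```bash
python3 -m creep '[[[0,4,0,0,0,0,0.8],[0,8,0,0,0,0,0.8],[0,12,0,0,0,0,0.8],[0,16,0,0,0,0,0.8],[0,20,0,0,0,0,0.8],[0,24,0,0,0,0,0.8],[0,28,0,0,0,0,0.8],[0,31,0,0,0,0,0.8],[0,33,0,0,0,0,0.8],[0,33,0,0,0,0,0.8]]]'; python3 -m creep '[[[0,0,0,0,0,0,0.8],[0,0,0,0,0,0,0.8]]]'
python3 - <<'E'
from h import *
from scipy import ndimage as ni
np.set_printoptions(precision=4,suppress=True)
o=bot.get_obs(); print(o["t"],o["q"],o["eef_pos"],o["tool_rot"])
p,d=bot.read_camera("wrist"); cv2.imwrite("pics/d.png",p); W=cloud("wrist",d)
A=np.array([[ 0.4321,-0.0959,.076],[.4381,-.1674,.076],[.4441,-.2392,.076],[.4501,-.311,.076]])
P=pix("wrist",A); print(P)
for l in ["blue","green","black","red"]:
    r=bot.find_in("wrist","stock_"+l)[:1]; print(l,r)
for a in A:
    # refine using depth: points in disc r<25mm below z .06
    q=a[:2]+[0,.002]
    for _ in range(5):
        m=(np.hypot(W[...,0]-q[0],W[...,1]-q[1])<.028)&(abs(W[...,2]-.076)<.006)
        v,u=np.nonzero(m)
        if len(u)<10: break
    print(a,len(u),np.median(W[m][:,2]) if len(u) else 0)
E
```

```text
t: 4.0
eef_pos: [0.4317, -0.1306, 0.3013]
tool_rot: [0.0, 1.0, -0.001, -0.0]
contact_force: [0.0, 0.3, -0.3]
gripper_width: 0.801
t: 4.25
eef_pos: [0.432, -0.1286, 0.3012]
tool_rot: [-0.0, 1.0, 0.001, -0.0]
contact_force: [0.7, 0.5, 0.1]
gripper_width: 0.8
4.25 [-0.6543 -0.0075  0.8228  2.014   0.0059  1.1329  0.168 ] [ 0.432  -0.1286  0.3012] [-0.0001  1.      0.001  -0.0001]
[[251.1313 142.6092]
 [255.4244 195.9368]
 [259.3026 244.3387]
 [262.8222 288.2737]]
blue [{'xy': [321.9, 134.9], 'p': 0.89}]
green [{'xy': [322.4, 184.9], 'p': 0.72}]
black [{'xy': [265.3, 7.4], 'p': 0.72}]
red [{'xy': [313.0, 276.4], 'p': 0.71}]
[ 0.4321 -0.0959  0.076 ] 1010 0.07614945610569934
[ 0.4381 -0.1674  0.076 ] 878 0.07615555528519513
[ 0.4441 -0.2392  0.076 ] 772 0.07626018811971969
[ 0.4501 -0.311   0.076 ] 679 0.07625287507012762
```

View pics/d.png

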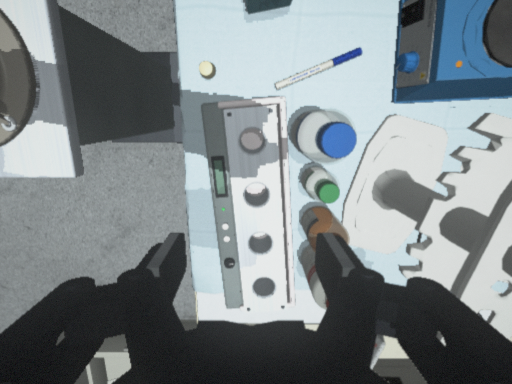

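The wrist view confirms the order front to back: blue, green, black, red, with wells at (252,140), (257,193), (260,242) and (263,287). The network's "black" at (265,7) is the rack, so I reject it. The amber bottle is at (325,225). I'll refine the well centres from depth.

```bash
python3 - <<'E'
from h import *
from scipy import ndimage as ni
np.set_printoptions(precision=4,suppress=True)
p,d=bot.read_camera("wrist"); W=cloud("wrist",d)
A=np.array([[252,140],[257,193],[260,242],[263,287]])
L,n=ni.label(W[...,2]<.070)
C=[]
for u,v in A:
    k=L[v,u]; m=L==k
    if k==0 or m.sum()>2000: print("bad",k,m.sum()); continue
    vv,uu=np.nonzero(m); c,rad=cv2.minEnclosingCircle(np.c_[uu,vv].astype(np.float32))
    x=ray("wrist",[c,(uu.mean(),vv.mean())],.076); C.append(x[1]); print((u,v),m.sum(),c,rad,x[:,:2])
C=np.array(C);print(np.linalg.norm(np.diff(C,axis=0),axis=1))
E
```

```text
(np.int64(252), np.int64(140)) 496 (251.8265380859375, 140.051025390625) 12.658567428588867 [[ 0.433  -0.0935]
 [ 0.4331 -0.0936]]
(np.int64(257), np.int64(193)) 418 (256.5, 193.5) 11.768702507019043 [[ 0.4394 -0.1648]
 [ 0.4393 -0.1648]]
(np.int64(260), np.int64(242)) 345 (260.1363525390625, 241.5) 11.147693634033203 [[ 0.445  -0.2356]
 [ 0.4453 -0.2358]]
(np.int64(263), np.int64(287)) 289 (263.5714416503906, 285.0) 10.618707656860352 [[ 0.4508 -0.3063]
 [ 0.4513 -0.3067]]
[0.0715 0.0713 0.0712]
```

```bash
python3 -m creep '[[[0,-5,0,0,0,0,0.8],[0,-10,0,0,0,0,0.8],[-0.3,-15,1,0,0,0,0.8],[-0.5,-20,2,0,0,0,0.8],[-0.7,-25,3,0,0,0,0.8],[-1,-30,4,0,0,0,0.8],[-1.2,-35,5,0,0,0,0.8],[-1.4,-39,6,0,0,0,0.8],[-1.4,-42.1,8,0,0,0,0.8],[-1.4,-42.1,10,0,0,0,0.8]]]'; python3 -m creep '[[[0,0,0,0,0,0,0.8],[0,0,0,0,0,0,0.8]]]'
python3 - <<'E'
from h import *
for i in range(3):
  o=bot.get_obs(); print(o["t"],o["eef_pos"],o["tool_rot"],o["q"]); bot.read_camera("scene")
E
```

```text
t: 5.8
eef_pos: [0.4173, 0.2945, 0.2006]
tool_rot: [-0.0, 1.0, 0.002, 0.0]
contact_force: [-0.9, 0.4, -0.6]
gripper_width: 0.794
t: 6.05
eef_pos: [0.4183, 0.291, 0.2019]
tool_rot: [-0.0, 1.0, -0.0, 0.0]
contact_force: [0.4, -0.5, 0.3]
gripper_width: 0.8
6.05 [0.41830674 0.29100136 0.20194367] [-1.81727424e-04  9.99999854e-01 -4.30781730e-04  2.69485144e-04] [-1.06829178  0.24530025  0.39798539  1.99922011 -0.11865632  0.91832423
 -0.60971567]
6.1 [0.4184451  0.29111348 0.20220941] [-4.81263125e-04  9.99999667e-01 -4.67151108e-04  4.65062280e-04] [-1.06823569  0.24487369  0.39801039  1.99903321 -0.11874483  0.91823122
 -0.60967188]
6.15 [0.41846613 0.2911947  0.20230389] [-6.46256287e-04  9.99999548e-01 -4.25349688e-04  5.53465215e-04] [-1.06822388  0.24466178  0.39794539  1.99903127 -0.11882187  0.91808227
 -0.60959289]
```

```bash
python3 -m creep '[[[-0.1,-0.1,2,0,0,0,0.8],[-0.1,-0.1,4,0,0,0,0.8],[-0.1,-0.1,6,0,0,0,0.8],[-0.1,-0.1,8,0,0,0,0.8],[-0.1,-0.1,9.5,0,0,0,0.8],[-0.1,-0.1,10.5,0,0,0,0.8],[-0.1,-0.1,10.9,0,0,0,0.8],[-0.1,-0.1,10.9,0,0,0,0.8]]]'; python3 -m creep '[[[0,0,0,0,0,0,0],[0,0,0,0,0,0,0],[0,0,0,0,0,0,0],[0,0,0,0,0,0,0],[0,0,0,0,0,0,0],[0,0,0,0,0,0,0]]]' 40
python3 -m creep '[[[0,0,-0.5,0,0,0,0],[0,0,-1.2,0,0,0,0],[0,0,-2,0,0,0,0],[0,0,-2,0,0,0,0]]]'
python3 - <<'E'
from h import *
p,d=bot.read_camera("wrist"); cv2.imwrite("pics/e1.png",p)
p,d=bot.read_camera("scene"); cv2.imwrite("pics/e2.png",cv2.resize(p[90:280,70:330],None,fx=3,fy=3))
E
```

```text
t: 7.2
eef_pos: [0.417, 0.2923, 0.0924]
tool_rot: [-0.0, 1.0, -0.0, 0.0]
contact_force: [-0.1, -0.0, -1.1]
gripper_width: 0.804
t: 7.95
eef_pos: [0.4172, 0.2926, 0.0928]
tool_rot: [-0.0, 1.0, -0.0, 0.0]
contact_force: [-1.0, 0.3, 6.4]
gripper_width: 0.384
t: 8.45
eef_pos: [0.4173, 0.2926, 0.1131]
tool_rot: [-0.001, 1.0, -0.0, 0.001]
contact_force: [0.1, 0.2, -0.6]
gripper_width: 0.386
```

View pics/e1.png

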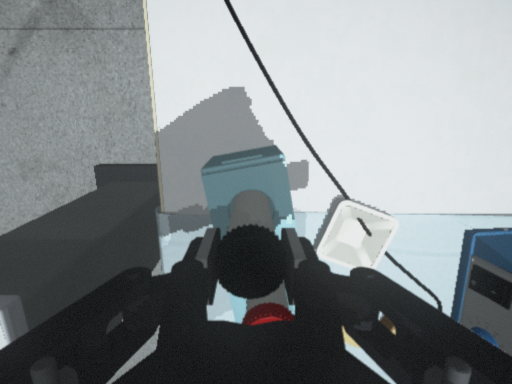

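View pics/e2.png

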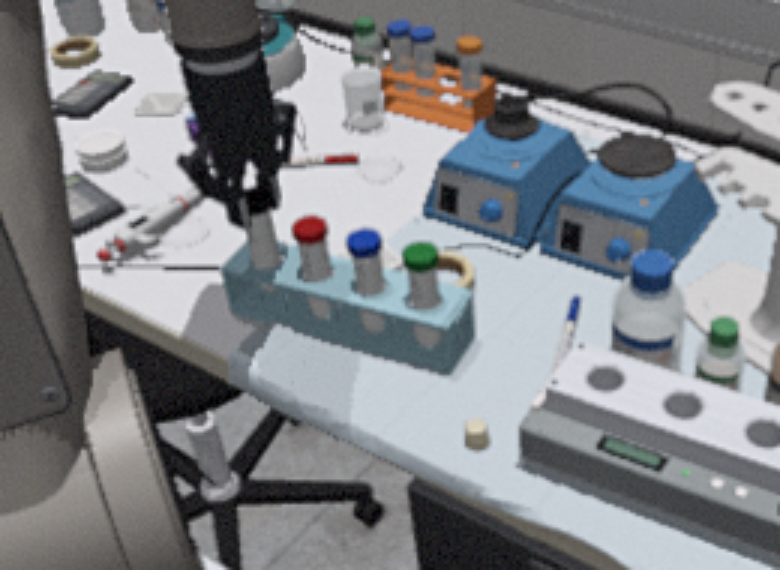

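The black cap is held at opening 0.386 (33 mm), and the tube at (262,235) in the crop is rising out of the rack. I'll lift it and carry it to well 3.

```bash
python3 -m creep '[[[0,0,-3,0,0,0,0],[0,0,-6,0,0,0,0],[0,0,-9,0,0,0,0],[0,0,-12,0,0,0,0],[0,0,-13.7,0,0,0,0],[0.2,4,-13.7,0,0,0,0],[0.5,9,-13.7,0,0,0,0],[0.8,14,-13.7,0,0,0,0],[1,19,-13.7,0,0,0,0],[1.3,24,-13.7,0,0,0,0]]]'; python3 -m creep '[[[0.3,5,0,0,0,0,0],[0.6,10,0,0,0,0,0],[0.9,15,0,0,0,0,0],[1.1,20,0,0,0,0,0],[1.3,24,0,0,0,0,0],[1.5,27,0,0,0,0,0],[1.5,28.8,0,0,0,0,0],[1.5,28.8,0,0,0,0,0],[1.5,28.8,0,0,0,0,0]]]'
python3 - <<'E'
from h import *
o=bot.get_obs(); print(o["eef_pos"],o["tool_rot"],o["q"])
p,d=bot.read_camera("scene"); cv2.imwrite("pics/f2.png",cv2.resize(p[100:300,200:430],None,fx=3,fy=3))
E
```

```text
t: 9.8
eef_pos: [0.4295, 0.0506, 0.2492]
tool_rot: [-0.0, 1.0, 0.0, -0.0]
contact_force: [1.0, 0.2, 0.4]
gripper_width: 0.381
t: 10.92
eef_pos: [0.4448, -0.2348, 0.249]
tool_rot: [-0.0, 1.0, 0.0, -0.0]
contact_force: [-0.1, 0.5, 0.5]
gripper_width: 0.386
[ 0.4447566  -0.23482117  0.24897187] [-3.25962002e-04  9.99999850e-01  3.03645724e-04 -3.18560383e-04] [-0.3689348   0.22039697  0.85930777  1.9790845  -0.19509421  1.02664976
  0.5809398 ]
```

View pics/f2.png

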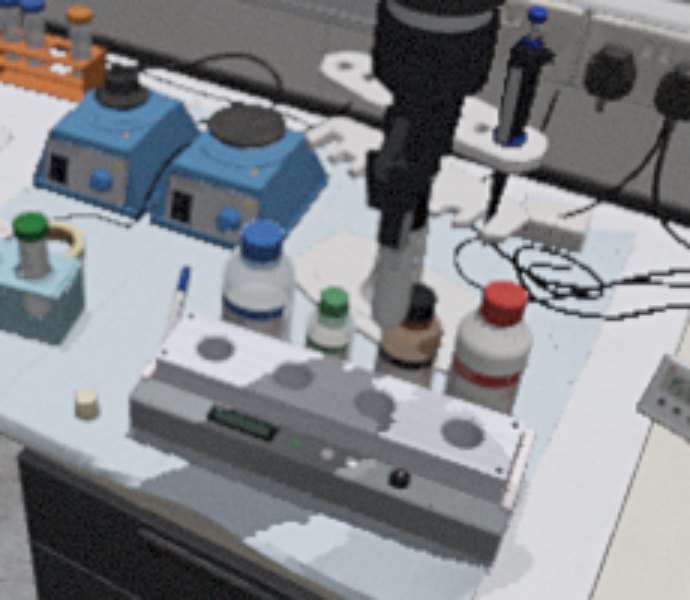

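```bash
python3 -m creep '[[[0.1,0.1,2,0,0,0,0],[0.1,0.1,4,0,0,0,0],[0.1,0.1,6,0,0,0,0],[0.1,0.1,7.2,0,0,0,0],[0.1,0.1,7.8,0,0,0,0],[0.1,0.1,7.8,0,0,0,0],[0.1,0.1,7.8,0,0,0,0]]]'
python3 - <<'E'
from h import *
o=bot.get_obs(); print(o["eef_pos"],o["tool_rot"])
p,d=bot.read_camera("scene"); a=cv2.resize(p[160:270,260:400],None,fx=4,fy=4)
p,d=bot.read_camera("side"); b=cv2.resize(p[130:320,180:320],None,fx=2.3,fy=2.3)
h=max(a.shape[0],b.shape[0]); I=np.zeros((h,a.shape[1]+b.shape[1],3),np.uint8); I[:a.shape[0],:a.shape[1]]=a; I[:b.shape[0],a.shape[1]:]=b
I=cv2.resize(I,None,fx=min(1,800/I.shape[1]),fy=min(1,800/I.shape[1])); cv2.imwrite("pics/g.png",I)
E
```

```text
t: 11.85
eef_pos: [0.4462, -0.2369, 0.1718]
tool_rot: [0.0, 1.0, -0.0, 0.0]
contact_force: [0.2, -0.3, -0.2]
gripper_width: 0.38
[ 0.44621959 -0.23693283  0.17183238] [ 1.02918353e-04  9.99999874e-01 -3.25051994e-08  4.91555506e-04]
```

View pics/g.png

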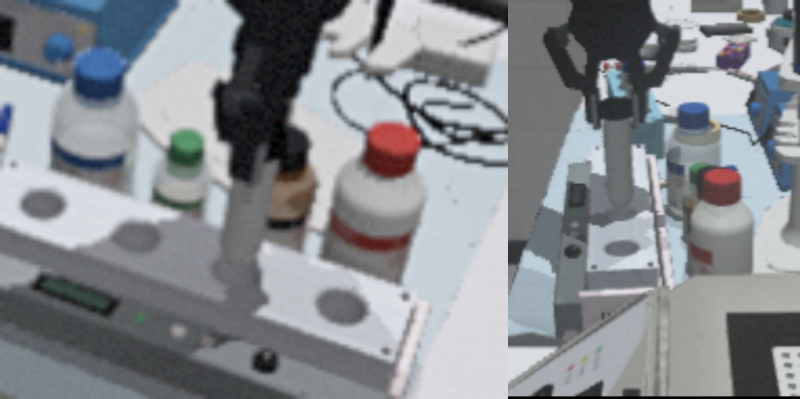

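The tube is centred over well 3 in both views: foot at (240,260) in the left crop and (620,205) in the right. I'll descend gently.

```bash
python3 -m creep '[[[0,0,0.5,0,0,0,0],[0,0,1,0,0,0,0],[0,0,1.5,0,0,0,0],[0,0,2,0,0,0,0],[0,0,2,0,0,0,0]]]';python3 -m creep '[[[0,0,0.5,0,0,0,0],[0,0,1,0,0,0,0],[0,0,1.5,0,0,0,0],[0,0,2,0,0,0,0],[0,0,2,0,0,0,0]]]'
```

```text
t: 12.58
eef_pos: [0.4455, -0.2367, 0.1508]
tool_rot: [-0.0, 1.0, -0.0, -0.0]
contact_force: [0.1, -0.9, -0.8]
gripper_width: 0.387
t: 13.2
eef_pos: [0.4455, -0.2367, 0.1309]
tool_rot: [-0.0, 1.0, -0.0, -0.0]
contact_force: [-0.8, -0.9, -0.7]
gripper_width: 0.383
```

```bash
python3 -m creep '[[[0,0,0.4,0,0,0,0],[0,0,0.8,0,0,0,0],[0,0,1.2,0,0,0,0],[0,0,1.6,0,0,0,0],[0,0,1.8,0,0,0,0],[0,0,1.8,0,0,0,0]]]';python3 -m creep '[[[0,0,0.1,0,0,0,0],[0,0,0.2,0,0,0,0],[0,0,0.3,0,0,0,0],[0,0,0.3,0,0,0,0]]]'
```

```text
t: 13.95
eef_pos: [0.4457, -0.2368, 0.1131]
tool_rot: [-0.0, 1.0, -0.0, -0.0]
contact_force: [-0.2, -0.0, -0.3]
gripper_width: 0.386
t: 14.45
eef_pos: [0.4462, -0.2372, 0.1109]
tool_rot: [0.0, 1.0, -0.0, 0.0]
contact_force: [-1.0, -0.1, 6.6]
gripper_width: 0.383
```

```bash
python3 -m creep '[[[0,0,0,0,0,0,0.6],[0,0,0,0,0,0,0.6],[0,0,-0.5,0,0,0,0.6],[0,0,-2,0,0,0,0.6],[0,0,-5,0,0,0,0.6],[0,0,-9,0,0,0,0.6],[0,0,-13,0,0,0,0.7],[-0.2,-4,-13.9,0,0,0,0.8],[-0.5,-9,-13.9,0,0,0,0.8],[-0.7,-14,-13.9,0,0,0,0.8]]]'
python3 - <<'E'
from h import *
o=bot.get_obs(); print(o["eef_pos"])
p,d=bot.read_camera("wrist"); cv2.imwrite("pics/h.png",p); W=cloud("wrist",d)
r=bot.silhouettes("wrist","tube_black_mid")[:1]
for q in r:
    w=W[q["mask"]]; t=w[w[:,2]>.125]; print(q["p"],q["xy"],np.percentile(w[:,2],[50,95]),len(t),t.mean(0) if len(t) else 0)
E
```

```text
t: 15.7
eef_pos: [0.4387, -0.0958, 0.2503]
tool_rot: [-0.0, 1.0, -0.001, 0.001]
contact_force: [2.2, 1.0, 0.3]
gripper_width: 0.802
[ 0.43873601 -0.09577618  0.25034542]
0.62 [257.3, 300.9] [nan nan] 675 [ 0.44706446 -0.22314091  0.13548585]
```

View pics/h.png

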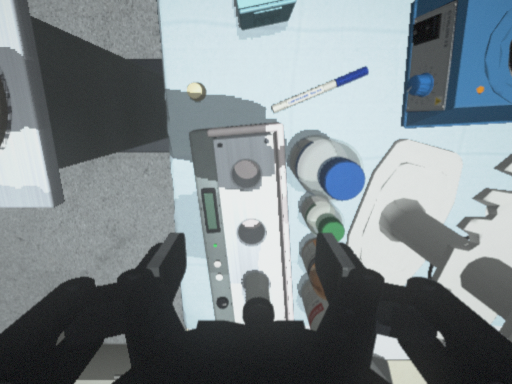

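The black tube stands in well 3 at about (258,305). Red is next.

```bash
python3 -m creep '[[[-0.2,-5,0,0,0,0,0.8],[-0.4,-10,0,0,0,0,0.8],[-0.6,-15,0,0,0,0,0.8],[-0.8,-20,0,0,0,0,0.8],[-1,-25,0,0,0,0,0.8],[-1.1,-29,0,0,0,0,0.8],[-1.1,-32,2,0,0,0,0.8],[-1.1,-33,4,0,0,0,0.8],[-1.1,-33,5,0,0,0,0.8],[-1.1,-33,5,0,0,0,0.8]]]';  python3 -m creep '[[[0,0,0,0,0,0,0.8]]]'
python3 - <<'E'
from h import *
o=bot.get_obs(); print(o["eef_pos"])
p,d=bot.read_camera("wrist"); W=cloud("wrist",d)
for l in ["red","blue","green"]:
  for q in bot.silhouettes("wrist",f"tube_{l}_mid")[:1]:
    w=W[q["mask"]]; t=w[w[:,2]>.117]; print(l,q["p"],q["xy"],len(t),t.mean(0), (t.min(0)+t.max(0))/2)
o=bot.get_obs(); print(o["eef_pos"])
E
```

```text
t: 17.05
eef_pos: [0.428, 0.232, 0.1993]
tool_rot: [0.001, 1.0, -0.001, -0.0]
contact_force: [0.1, -0.2, 0.1]
gripper_width: 0.796
t: 17.18
eef_pos: [0.4285, 0.2325, 0.2001]
tool_rot: [-0.0, 1.0, -0.001, 0.0]
contact_force: [-0.2, -1.1, -0.5]
gripper_width: 0.801
[0.42850347 0.23254822 0.20014248]
red 0.64 [249.0, 196.7] 1269 [0.42809578 0.23442448 0.12009889] [0.42801031 0.23366225 0.11947641]
blue 0.67 [250.3, 195.3] 1239 [0.42807987 0.23454777 0.12012906] [0.42801582 0.23399131 0.11947641]
green 0.6 [274.1, 302.8] 581 [0.4484347  0.12487893 0.12209879] [0.44855528 0.17741341 0.19621458]
[0.42818812 0.23313184 0.1998863 ]
```

The network put "blue" on the same cap as red. The earlier wrist image shows that slot is red, so I'll go ahead with it.

```bash
python3 -m creep '[[[0,-0.1,2,0,0,0,0.8],[0,-0.1,4,0,0,0,0.8],[0,-0.1,6,0,0,0,0.8],[0,-0.1,8,0,0,0,0.8],[0,-0.1,9.5,0,0,0,0.8],[0,-0.1,10.5,0,0,0,0.8],[0,-0.1,10.7,0,0,0,0.8],[0,-0.1,10.7,0,0,0,0.8]]]'; python3 -m creep '[[[0,0,0,0,0,0,0],[0,0,0,0,0,0,0],[0,0,0,0,0,0,0],[0,0,0,0,0,0,0],[0,0,0,0,0,0,0],[0,0,0,0,0,0,0]]]' 40
python3 -m creep '[[[0,0,-0.5,0,0,0,0],[0,0,-1.2,0,0,0,0],[0,0,-3,0,0,0,0],[0,0,-6,0,0,0,0],[0,0,-9,0,0,0,0],[0,0,-12,0,0,0,0],[0,0,-15,0,0,0,0],[0,0,-15.7,0,0,0,0]]]'
python3 - <<'E'
from h import *
p,d=bot.read_camera("scene"); cv2.imwrite("pics/i2.png",cv2.resize(p[90:280,70:400],None,fx=2.4,fy=2.4))
E
```

```text
t: 18.38
eef_pos: [0.4281, 0.2344, 0.0926]
tool_rot: [-0.0, 1.0, -0.0, 0.0]
contact_force: [0.4, -0.3, -0.2]
gripper_width: 0.801
t: 19.12
eef_pos: [0.4282, 0.2346, 0.0928]
tool_rot: [-0.0, 1.0, -0.0, 0.0]
contact_force: [-0.7, 0.2, 5.9]
gripper_width: 0.386
t: 20.12
eef_pos: [0.4287, 0.2347, 0.2512]
tool_rot: [-0.001, 1.0, -0.0, 0.001]
contact_force: [0.3, -0.1, -0.7]
gripper_width: 0.383
```

View pics/i2.png

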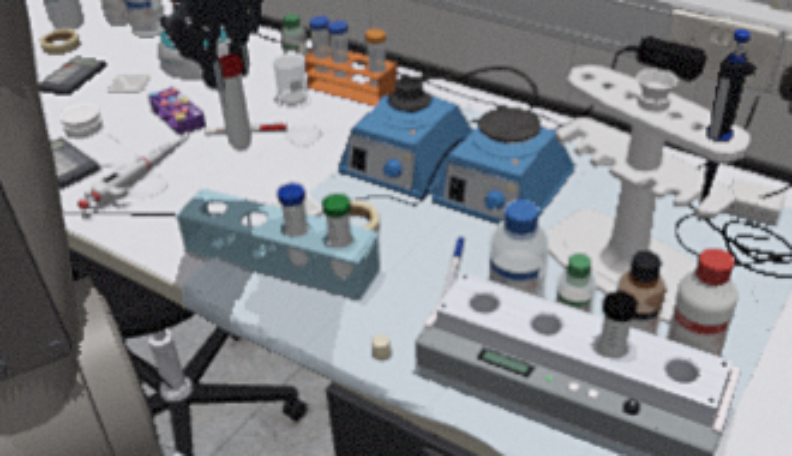

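The red tube is held at (232,65), and black is seated in front of the amber bottle at (617,305). I'll carry red to well 4.

```bash
python3 -m creep '[[[0.2,4,0,0,0,0,0],[0.4,9,0,0,0,0,0],[0.6,14,0,0,0,0,0],[0.8,19,0,0,0,0,0],[1,24,0,0,0,0,0],[1.2,29,0,0,0,0,0],[1.4,34,0,0,0,0,0],[1.7,39,0,0,0,0,0],[1.9,44,0,0,0,0,0],[2.1,49,0,0,0,0,0]]]'; python3 -m creep '[[[0.1,3,0,0,0,0,0],[0.2,5,0,0,0,0,0],[0.2,5.2,0,0,0,0,0],[0.2,5.2,2,0,0,0,0],[0.2,5.2,4,0,0,0,0],[0.2,5.2,6,0,0,0,0],[0.2,5.2,7.5,0,0,0,0],[0.2,5.2,7.9,0,0,0,0],[0.2,5.2,7.9,0,0,0,0]]]'
python3 - <<'E'
from h import *
o=bot.get_obs(); print(o["eef_pos"])
p,d=bot.read_camera("scene"); a=cv2.resize(p[160:270,260:400],None,fx=4,fy=4)
p,d=bot.read_camera("side"); b=cv2.resize(p[130:320,180:320],None,fx=2.3,fy=2.3)
o=bot.get_obs(); print(o["eef_pos"])
h=max(a.shape[0],b.shape[0]); I=np.zeros((h,a.shape[1]+b.shape[1],3),np.uint8); I[:a.shape[0],:a.shape[1]]=a; I[:b.shape[0],a.shape[1]:]=b
I=cv2.resize(I,None,fx=min(1,800/I.shape[1]),fy=min(1,800/I.shape[1])); cv2.imwrite("pics/j.png",I)
E
```

```text
t: 21.42
eef_pos: [0.4482, -0.2568, 0.2481]
tool_rot: [-0.0, 1.0, 0.0, -0.001]
contact_force: [-0.1, 0.4, -0.6]
gripper_width: 0.387
t: 22.55
eef_pos: [0.4509, -0.3076, 0.1704]
tool_rot: [-0.0, 1.0, 0.0, -0.0]
contact_force: [-0.1, 0.4, -0.4]
gripper_width: 0.388
[ 0.45093964 -0.30761761  0.17036622]
[ 0.45119607 -0.30798162  0.17087821]
```

View pics/j.png

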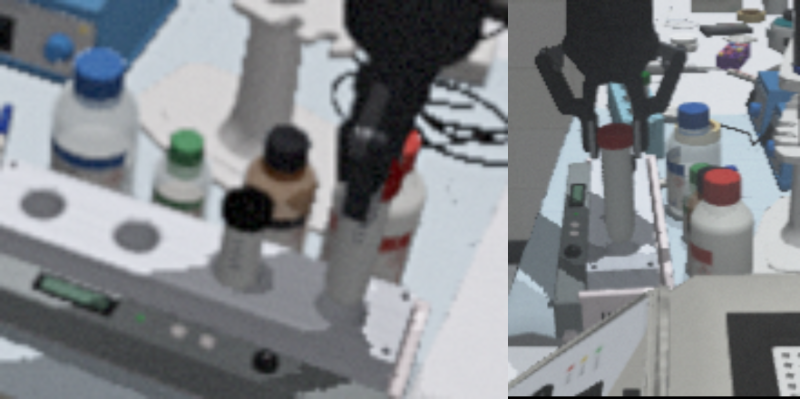

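Red is over well 4 and the position agrees. Descending.

```bash
python3 -m creep '[[[0,0,0.5,0,0,0,0],[0,0,1,0,0,0,0],[0,0,1.5,0,0,0,0],[0,0,2,0,0,0,0],[0,0,2,0,0,0,0]]]';python3 -m creep '[[[0,0,0.6,0,0,0,0],[0,0,1.2,0,0,0,0],[0,0,1.8,0,0,0,0],[0,0,2.4,0,0,0,0],[0,0,3,0,0,0,0],[0,0,3.6,0,0,0,0],[0,0,3.7,0,0,0,0],[0,0,3.7,0,0,0,0]]]';python3 -m creep '[[[0,0,0.1,0,0,0,0],[0,0,0.2,0,0,0,0],[0,0,0.3,0,0,0,0],[0,0,0.3,0,0,0,0]]]'
```

```text
t: 23.28
eef_pos: [0.4505, -0.3076, 0.1498]
tool_rot: [-0.0, 1.0, -0.0, -0.0]
contact_force: [0.7, -0.1, -0.8]
gripper_width: 0.386
t: 24.28
eef_pos: [0.4508, -0.3078, 0.1133]
tool_rot: [0.0, 1.0, -0.0, -0.0]
contact_force: [0.8, 0.6, 0.4]
gripper_width: 0.382
t: 24.78
eef_pos: [0.4511, -0.3082, 0.1109]
tool_rot: [0.0, 1.0, -0.0, 0.0]
contact_force: [-1.1, 0.3, 4.5]
gripper_width: 0.384
```

```bash
python3 -m creep '[[[0,0,0,0,0,0,0.6],[0,0,0,0,0,0,0.6],[0,0,-0.5,0,0,0,0.6],[0,0,-2,0,0,0,0.6],[0,0,-5,0,0,0,0.6],[0,0,-9,0,0,0,0.6],[0,0,-13,0,0,0,0.7],[-0.2,-4,-13.9,0,0,0,0.8],[-0.3,-9,-13.9,0,0,0,0.8],[-0.4,-14,-13.9,0,0,0,0.8]]]'
python3 -m creep '[[[-0.2,-5,0,0,0,0,0.8],[-0.4,-10,0,0,0,0,0.8],[-0.5,-15,0,0,0,0,0.8],[-0.6,-20,0,0,0,0,0.8],[-0.8,-25,0,0,0,0,0.8],[-0.9,-30,0,0,0,0,0.8],[-0.9,-33.5,2,0,0,0,0.8],[-0.9,-34.3,4,0,0,0,0.8],[-0.9,-34.3,5,0,0,0,0.8],[-0.9,-34.3,5,0,0,0,0.8]]]';  python3 -m creep '[[[0,0,0,0,0,0,0.8]]]'
python3 - <<'E'
from h import *
o=bot.get_obs(); print(o["eef_pos"])
p,d=bot.read_camera("wrist"); W=cloud("wrist",d); cv2.imwrite("pics/k.png",p)
for l in ["blue","green"]:
  for q in bot.silhouettes("wrist",f"tube_{l}_mid")[:1]:
    w=W[q["mask"]]; t=w[abs(w[:,2]-.12)<.003]; print(l,q["p"],q["xy"],len(t),t.mean(0), (t.min(0)+t.max(0))/2)
o=bot.get_obs(); print(o["eef_pos"])
p,d=bot.read_camera("scene"); cv2.imwrite("pics/k2.png",cv2.resize(p[90:280,70:400],None,fx=2.4,fy=2.4))
E
```

```text
t: 26.02
eef_pos: [0.4468, -0.1668, 0.2502]
tool_rot: [-0.0, 1.0, -0.001, 0.001]
contact_force: [0.5, 1.6, -0.4]
gripper_width: 0.8
t: 27.28
eef_pos: [0.4378, 0.1742, 0.1994]
tool_rot: [0.0, 1.0, -0.001, -0.0]
contact_force: [-0.1, -0.3, 0.1]
gripper_width: 0.799
t: 27.4
eef_pos: [0.4384, 0.1746, 0.2001]
tool_rot: [-0.0, 1.0, -0.001, 0.0]
contact_force: [0.2, -0.1, -0.0]
gripper_width: 0.8
[0.43842951 0.17457114 0.20013741]
blue 0.69 [252.5, 193.6] 1244 [0.43882882 0.17537211 0.12009566] [0.4387766  0.1750317  0.11953079]
green 0.91 [260.7, 255.4] 1061 [0.44963773 0.11680216 0.12006647] [0.44989898 0.11611073 0.11966339]
[0.43828365 0.17501871 0.1999819 ]
```

View pics/k.png

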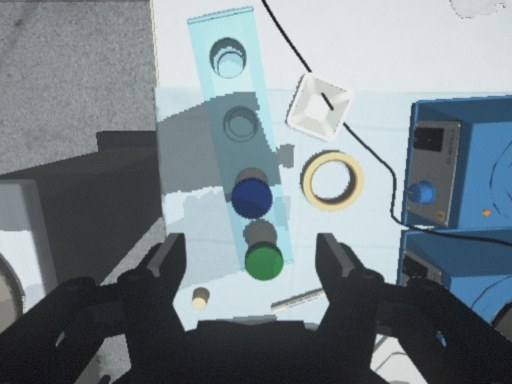

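View pics/k2.png

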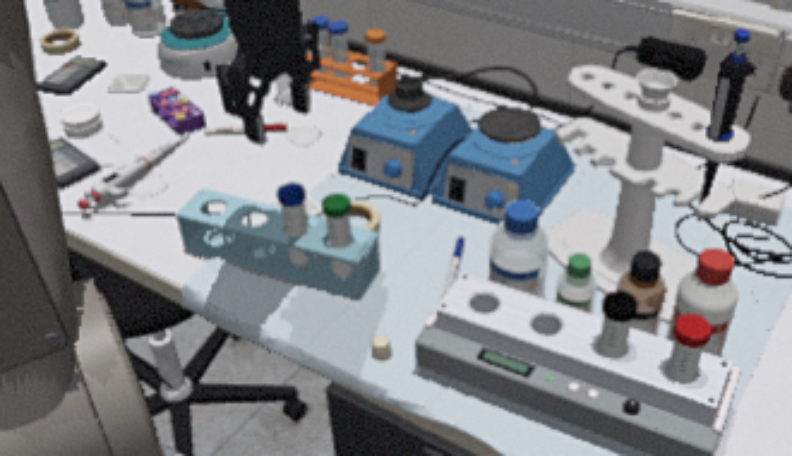

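Red and black stand in their wells at (690,350) and (617,320). Blue is directly below at (252,198), and the measurement agrees with the lattice. I'll pick it.

```bash
python3 -m creep '[[[0,0,2,0,0,0,0.8],[0,0,4,0,0,0,0.8],[0,0,6,0,0,0,0.8],[0,0,8,0,0,0,0.8],[0,0,9.5,0,0,0,0.8],[0,0,10.5,0,0,0,0.8],[0,0,10.7,0,0,0,0.8],[0,0,10.7,0,0,0,0.8]]]'; python3 -m creep '[[[0,0,0,0,0,0,0],[0,0,0,0,0,0,0],[0,0,0,0,0,0,0],[0,0,0,0,0,0,0],[0,0,0,0,0,0,0],[0,0,0,0,0,0,0]]]' 40
python3 -m creep '[[[0,0,-0.5,0,0,0,0],[0,0,-1.2,0,0,0,0],[0,0,-3,0,0,0,0],[0,0,-6,0,0,0,0],[0,0,-9,0,0,0,0],[0,0,-12,0,0,0,0],[0,0,-15,0,0,0,0],[0,0,-15.7,0,0,0,0]]]'
```

```text
t: 28.6
eef_pos: [0.4381, 0.1753, 0.0926]
tool_rot: [-0.0, 1.0, -0.0, 0.0]
contact_force: [-0.0, 0.1, 0.9]
gripper_width: 0.797
t: 29.35
eef_pos: [0.4383, 0.1755, 0.0928]
tool_rot: [-0.0, 1.0, -0.0, 0.0]
contact_force: [-0.1, -0.8, 6.0]
gripper_width: 0.383
t: 30.35
eef_pos: [0.4386, 0.1756, 0.251]
tool_rot: [-0.001, 1.0, -0.0, 0.001]
contact_force: [-0.2, 0.2, -1.1]
gripper_width: 0.386
```

```bash
python3 -m creep '[[[-0.1,4,0,0,0,0,0],[-0.2,9,0,0,0,0,0],[-0.3,14,0,0,0,0,0],[-0.4,19,0,0,0,0,0],[-0.5,23,0,0,0,0,0],[-0.5,26,0,0,0,0,0],[-0.5,26.8,0,0,0,0,0],[-0.5,26.8,0,0,0,0,0],[-0.5,26.8,2,0,0,0,0],[-0.5,26.8,4,0,0,0,0]]]'; python3 -m creep '[[[0,0,2,0,0,0,0],[0,0,3.5,0,0,0,0],[0,0,3.9,0,0,0,0],[0,0,3.9,0,0,0,0],[0,0,3.9,0,0,0,0]]]'
python3 - <<'E'
from h import *
o=bot.get_obs(); print(o["eef_pos"])
p,d=bot.read_camera("scene"); a=cv2.resize(p[130:270,230:400],None,fx=3.2,fy=3.2)
p,d=bot.read_camera("side"); b=cv2.resize(p[130:320,180:320],None,fx=2.3,fy=2.3)
o=bot.get_obs(); print(o["eef_pos"])
h=max(a.shape[0],b.shape[0]); I=np.zeros((h,a.shape[1]+b.shape[1],3),np.uint8); I[:a.shape[0],:a.shape[1]]=a; I[:b.shape[0],a.shape[1]:]=b
I=cv2.resize(I,None,fx=min(1,800/I.shape[1]),fy=min(1,800/I.shape[1])); cv2.imwrite("pics/l.png",I)
E
```

```text
t: 31.6
eef_pos: [0.4331, -0.0909, 0.2086]
tool_rot: [-0.0, 1.0, 0.001, 0.0]
contact_force: [-0.3, 0.4, -0.5]
gripper_width: 0.383
t: 32.22
eef_pos: [0.4333, -0.0925, 0.1708]
tool_rot: [-0.0, 1.0, 0.0, 0.001]
contact_force: [-0.0, 1.0, -0.7]
gripper_width: 0.383
[ 0.43334588 -0.09245004  0.17081051]
[ 0.43326279 -0.09258941  0.17077264]
```

View pics/l.png

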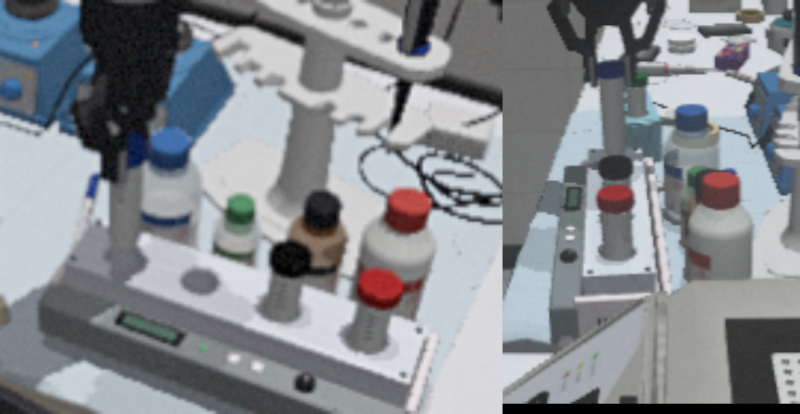

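Blue is over well 1, with its foot at (125,250) in the left crop. Descending.

```bash
python3 -m creep '[[[0,0,0.5,0,0,0,0],[0,0,1,0,0,0,0],[0,0,1.5,0,0,0,0],[0,0,2,0,0,0,0],[0,0,2,0,0,0,0]]]';python3 -m creep '[[[0,0,0.6,0,0,0,0],[0,0,1.2,0,0,0,0],[0,0,1.8,0,0,0,0],[0,0,2.4,0,0,0,0],[0,0,3,0,0,0,0],[0,0,3.6,0,0,0,0],[0,0,3.7,0,0,0,0],[0,0,3.7,0,0,0,0]]]';python3 -m creep '[[[0,0,0.1,0,0,0,0],[0,0,0.2,0,0,0,0],[0,0,0.3,0,0,0,0],[0,0,0.3,0,0,0,0]]]'
```

```text
t: 32.95
eef_pos: [0.4325, -0.0929, 0.1498]
tool_rot: [0.0, 1.0, -0.0, -0.001]
contact_force: [-0.2, 0.4, -1.2]
gripper_width: 0.381
t: 33.95
eef_pos: [0.4328, -0.0928, 0.1133]
tool_rot: [0.0, 1.0, -0.0, -0.0]
contact_force: [0.8, 0.2, -1.4]
gripper_width: 0.384
t: 34.45
eef_pos: [0.4333, -0.0929, 0.1108]
tool_rot: [-0.0, 1.0, -0.0, 0.0]
contact_force: [-1.4, 0.2, 6.7]
gripper_width: 0.384
```

```bash
python3 -m creep '[[[0,0,0,0,0,0,0.6],[0,0,0,0,0,0,0.6],[0,0,-0.5,0,0,0,0.6],[0,0,-2,0,0,0,0.6],[0,0,-5,0,0,0,0.6],[0,0,-9,0,0,0,0.6],[0,0,-13,0,0,0,0.7],[0.5,-4,-13.9,0,0,0,0.8],[0.9,-9,-13.9,0,0,0,0.8],[1.2,-14,-13.9,0,0,0,0.8]]]'
python3 -m creep '[[[0.2,-4,0,0,0,0,0.8],[0.4,-6.5,0,0,0,0,0.8],[0.4,-6.9,2,0,0,0,0.8],[0.4,-6.9,4,0,0,0,0.8],[0.4,-6.9,5,0,0,0,0.8],[0.4,-6.9,5,0,0,0,0.8],[0.4,-6.9,5,0,0,0,0.8]]]'
python3 - <<'E'
from h import *
o=bot.get_obs(); print(o["eef_pos"])
p,d=bot.read_camera("wrist"); W=cloud("wrist",d)
for l in ["green"]:
  for q in bot.silhouettes("wrist",f"tube_{l}_mid")[:1]:
    w=W[q["mask"]]; t=w[abs(w[:,2]-.12)<.003]; print(l,q["p"],q["xy"],len(t),t.mean(0), (t.min(0)+t.max(0))/2)
o=bot.get_obs(); print(o["eef_pos"])
E
```

```text
t: 35.7
eef_pos: [0.445, 0.0486, 0.2499]
tool_rot: [-0.001, 1.0, -0.0, 0.001]
contact_force: [0.8, -0.8, -0.5]
gripper_width: 0.798
t: 36.58
eef_pos: [0.4493, 0.116, 0.1999]
tool_rot: [-0.0, 1.0, -0.0, 0.0]
contact_force: [-0.1, -0.7, 0.8]
gripper_width: 0.796
[0.44934986 0.11602026 0.19991736]
green 0.69 [253.3, 196.2] 1250 [0.4496217  0.11635403 0.12011557] [0.44968049 0.11601811 0.11955494]
[0.44934665 0.11628276 0.19995524]
```

```bash
python3 -m creep '[[[0,0,2,0,0,0,0.8],[0,0,4,0,0,0,0.8],[0,0,6,0,0,0,0.8],[0,0,8,0,0,0,0.8],[0,0,9.5,0,0,0,0.8],[0,0,10.5,0,0,0,0.8],[0,0,10.7,0,0,0,0.8],[0,0,10.7,0,0,0,0.8]]]'; python3 -m creep '[[[0,0,0,0,0,0,0],[0,0,0,0,0,0,0],[0,0,0,0,0,0,0],[0,0,0,0,0,0,0],[0,0,0,0,0,0,0],[0,0,0,0,0,0,0]]]' 40
python3 -m creep '[[[0,0,-0.5,0,0,0,0],[0,0,-1.2,0,0,0,0],[0,0,-3,0,0,0,0],[0,0,-6,0,0,0,0],[0,0,-9,0,0,0,0],[0,0,-12,0,0,0,0],[0,0,-15,0,0,0,0],[0,0,-16.5,0,0,0,0],[0,0,-16.5,0,0,0,0]]]'
```

```text
t: 37.67
eef_pos: [0.4492, 0.1163, 0.0926]
tool_rot: [-0.0, 1.0, -0.0, 0.0]
contact_force: [0.4, 0.0, -0.2]
gripper_width: 0.797
t: 38.42
eef_pos: [0.4493, 0.1164, 0.0928]
tool_rot: [-0.0, 1.0, -0.0, 0.0]
contact_force: [-0.3, -0.5, 6.5]
gripper_width: 0.385
t: 39.55
eef_pos: [0.4491, 0.1166, 0.2578]
tool_rot: [-0.001, 1.0, 0.0, 0.001]
contact_force: [-0.6, 0.5, 0.3]
gripper_width: 0.384
```

```bash
python3 -m creep '[[[-0.1,4,0,0,0,0,0],[-0.3,9,0,0,0,0,0],[-0.5,14,0,0,0,0,0],[-0.7,19,0,0,0,0,0],[-0.9,24,0,0,0,0,0],[-1,27,0,0,0,0,0],[-1,28.1,0,0,0,0,0],[-1,28.1,0,0,0,0,0],[-1,28.1,2,0,0,0,0],[-1,28.1,4,0,0,0,0]]]'; python3 -m creep '[[[0,0,2,0,0,0,0],[0,0,4,0,0,0,0],[0,0,4.6,0,0,0,0],[0,0,4.7,0,0,0,0],[0,0,4.7,0,0,0,0]]]'
python3 - <<'E'
from h import *
o=bot.get_obs(); print(o["eef_pos"])
p,d=bot.read_camera("scene"); a=cv2.resize(p[130:270,230:400],None,fx=3.2,fy=3.2)
p,d=bot.read_camera("side"); b=cv2.resize(p[130:320,180:320],None,fx=2.3,fy=2.3)
h=max(a.shape[0],b.shape[0]); I=np.zeros((h,a.shape[1]+b.shape[1],3),np.uint8); I[:a.shape[0],:a.shape[1]]=a; I[:b.shape[0],a.shape[1]:]=b
I=cv2.resize(I,None,fx=min(1,800/I.shape[1]),fy=min(1,800/I.shape[1])); cv2.imwrite("pics/m.png",I)
E
```

```text
t: 40.8
eef_pos: [0.4387, -0.1635, 0.2161]
tool_rot: [-0.0, 1.0, 0.001, -0.0]
contact_force: [-0.3, -0.0, -0.1]
gripper_width: 0.384
t: 41.42
eef_pos: [0.4392, -0.1647, 0.1708]
tool_rot: [-0.0, 1.0, 0.0, 0.0]
contact_force: [-0.0, 0.7, -1.3]
gripper_width: 0.382
[ 0.43923414 -0.16470652  0.17076251]
```

View pics/m.png

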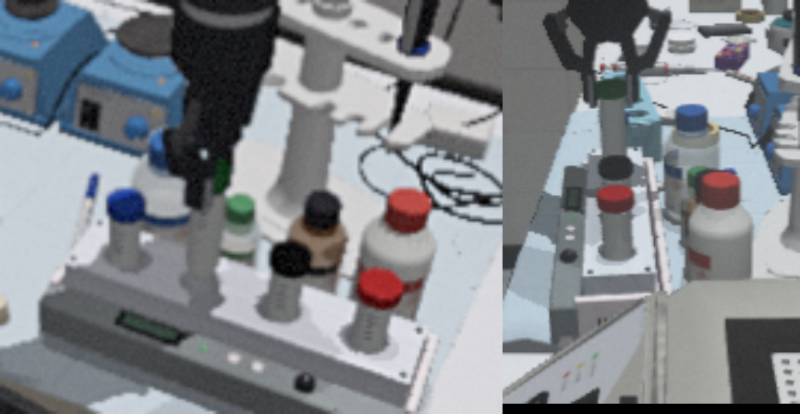

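Green is over well 2, with its foot at (203,275), and blue is seated in well 1. Descending.

```bash
python3 -m creep '[[[0,0,0.5,0,0,0,0],[0,0,1,0,0,0,0],[0,0,1.5,0,0,0,0],[0,0,2,0,0,0,0],[0,0,2,0,0,0,0]]]';python3 -m creep '[[[0,0,0.6,0,0,0,0],[0,0,1.2,0,0,0,0],[0,0,1.8,0,0,0,0],[0,0,2.4,0,0,0,0],[0,0,3,0,0,0,0],[0,0,3.6,0,0,0,0],[0,0,3.7,0,0,0,0],[0,0,3.7,0,0,0,0]]]';python3 -m creep '[[[0,0,0.1,0,0,0,0],[0,0,0.2,0,0,0,0],[0,0,0.3,0,0,0,0],[0,0,0.3,0,0,0,0]]]'
```

```text
t: 42.15
eef_pos: [0.4385, -0.1648, 0.1498]
tool_rot: [0.0, 1.0, -0.0, -0.0]
contact_force: [0.5, -0.1, -0.9]
gripper_width: 0.385
t: 43.15
eef_pos: [0.4388, -0.1648, 0.1133]
tool_rot: [0.0, 1.0, -0.0, -0.0]
contact_force: [0.3, 0.1, -0.0]
gripper_width: 0.381
t: 43.65
eef_pos: [0.4392, -0.1651, 0.1108]
tool_rot: [-0.0, 1.0, -0.0, 0.0]
contact_force: [-1.7, 0.2, 5.7]
gripper_width: 0.385
```

```bash
python3 -m creep '[[[0,0,0,0,0,0,0.6],[0,0,0,0,0,0,0.6],[0,0,-0.5,0,0,0,0.6],[0,0,-2,0,0,0,0.6],[0,0,-5,0,0,0,0.6],[0,0,-9,0,0,0,0.6],[0,0,-13,0,0,0,0.7],[0,0,-17,0,0,0,1],[0,0,-21,0,0,0,1],[0,0,-24,0,0,0,1]]]'
python3 -m creep '[[[0,-2,0,0,0,0,1],[0,-4,0,0,0,0,1],[0,-5,0,0,0,0,1],[0,-5,0,0,0,0,1],[0,-5,0,0,0,0,1],[0,-5,0,0,0,0,1],[0,-5,0,0,0,0,1]]]'
python3 - <<'E'
from h import *
np.set_printoptions(precision=4,suppress=True)
p,d=bot.read_camera("wrist"); cv2.imwrite("pics/n.png",p); W=cloud("wrist",d)
for nm,a in zip(["blue","green","black","red"],[[.4333,-.0925],[.4393,-.1643],[.4453,-.2361],[.4513,-.3079]]):
    m=(np.hypot(W[...,0]-a[0],W[...,1]-a[1])<.025)&(W[...,2]>.11)&(W[...,2]<.18); w=W[m]
    t=w[w[:,2]>np.percentile(w[:,2],60)-.003]
    print(nm,len(w),"ztop",np.percentile(w[:,2],[50,75,95]),"c",(t.min(0)+t.max(0))[:2]/2)
p,d=bot.read_camera("scene"); cv2.imwrite("pics/n2.png",cv2.resize(p[130:280,230:400],None,fx=4,fy=4))
W=cloud("scene",d)
for l in ["blue","green","black","red"]:
  for r in bot.silhouettes("scene",f"stock_{l}")[:1]:
    w=W[r["mask"]]; w=w[~np.isnan(w[:,0])]; zt=np.percentile(w[:,2],97); top=w[w[:,2]>zt-.006]; print(l,r["xy"],zt,(top.min(0)+top.max(0))[:2]/2)
E
```

```text
t: 44.9
eef_pos: [0.4388, -0.1657, 0.3523]
tool_rot: [-0.0, 1.0, -0.001, 0.001]
contact_force: [-1.0, 0.3, 0.3]
gripper_width: 0.997
t: 45.78
eef_pos: [0.4388, -0.1152, 0.3503]
tool_rot: [0.0, 1.0, -0.0, -0.0]
contact_force: [0.3, 0.0, -0.9]
gripper_width: 0.999
blue 581 ztop [0.1381 0.1387 0.1394] c [ 0.4337 -0.0939]
green 557 ztop [0.138  0.1386 0.1394] c [ 0.4395 -0.166 ]
black 541 ztop [0.138  0.1386 0.1394] c [ 0.4465 -0.2372]
red 534 ztop [0.1378 0.1385 0.1391] c [ 0.4513 -0.3088]
blue [285.6, 192.1] 0.14046610039924146 [ 0.4892 -0.112 ]
green [311.7, 207.9] 0.0937782022045588 [ 0.4948 -0.1666]
black [340.3, 208.2] 0.12068869531211841 [ 0.4995 -0.2343]
red [367.9, 214.1] 0.14739085534033244 [ 0.5484 -0.3002]
```

View pics/n.png

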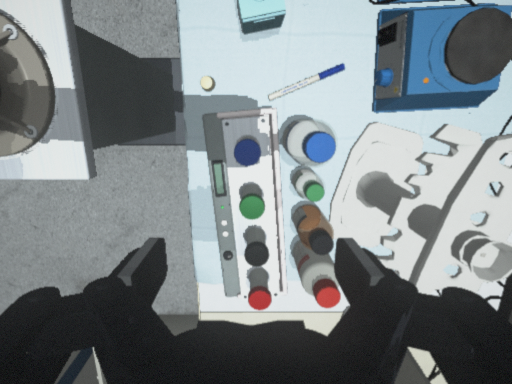

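View pics/n2.png

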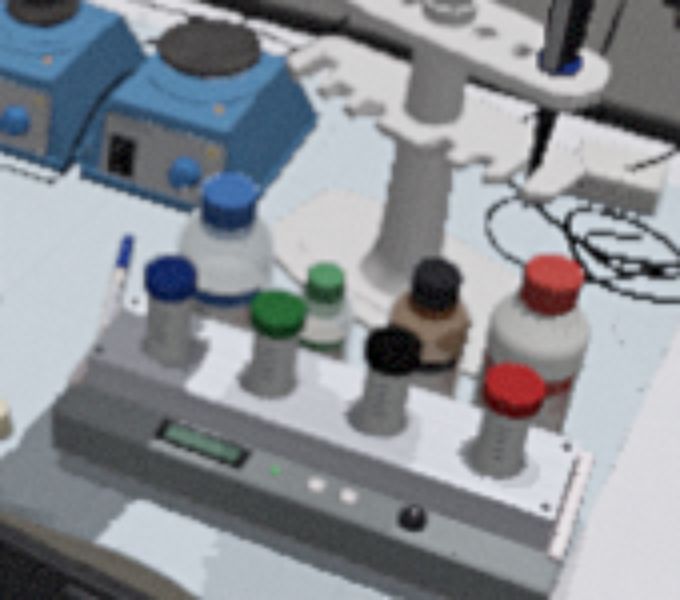

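All four cap tops read 138 mm, which is 24 mm floor plus 114 mm tube, so the tubes are fully seated in bottle order. The bottle caps are at the same scene pixels as at the start: blue (287,181), green (311,201), black (339,201), red (unchanged position). Handing in.

```bash
python3 - <<'E'
from station import bot
print(bot.hand_in())
E
```

```text
the job is handed in; nothing more can be done
None
```

All four tubes are in the warmer and the job is handed in, at about 46 s on the robot's clock. From the end nearest the rack, the row runs blue, green, black, red, each tube directly in front of the bottle with the matching cap.

- **Seating:** in the last wrist depth picture all four cap tops are at 138 mm. That is the 24 mm well floor plus the 114 mm tube. Each tube met the floor with only 4.5–6.7 N.
- **Bottles:** their caps are at the same places in the scene picture as at the start.
- **Robot at hand-in:** the gripper is open, well above everything and touching nothing.

Some readings disagreed along the way:
- **Cameras:** the scene camera placed things about 3–4 mm off from the wrist camera in y and about 2 mm high. I worked from the wrist values.
- **Wrong detections:** the network once labelled the rack as the black bottle and once the red tube as blue. I rejected both after checking the pictures.
- **Last bottle measurement:** the positions computed from the network's outlines shifted for blue, green and black. I put this down to the outlines taking in the tubes now standing in front, because the caps' picture positions had not changed.

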